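# Roll the postal tube onto the yellow stripe

### The arm

A 6-joint arm with a two-finger parallel gripper is mounted at the origin on the work surface. World frame = base frame: x ahead of the robot, y to its left, z up, the work surface at z = 0. Lengths are in mm, angles in rad, forces in N, time in s.
With the tool pointing down it reaches from about 300 to 875 mm from the base axis. Payload 6.4 kg.
Tool frame: the origin (TCP) lies midway between the tips of the shut fingers; the grasp point (between the pads) lies 19 mm behind it; x points along the fingers, y is the direction in which the jaws open and shut, and the axes are right-handed (so a half turn about x gives the same grasp; the last joint's range is limited). The gripper opens to 88 mm and grips with 3 to 60 N. Pads are 18 mm wide; open, the fingers measure 123 mm over their backs; the gripper's body (75 mm by 187 mm) begins 45 mm behind the grasp point.
Start: joints at [0.926, 0.181, 1.607, -0, 1.354, -0.206], TCP at [244.282, 520.546, 238.714] pointing down, gripper open.
Joint ranges: [-2.99, 2.99], [-0.89, 2.07], [0.3, 2.58], [-1.14, 4.28], [0, 2.63], [-3.12, 3.12]. Speed limits (rad/s): [2.57, 2.57, 3.01, 3.14, 3.14, 3.14].

### API

Orientations are given as a rotation vector (axis times angle).
In Python, from bench import bot gives the robot as it stands.
- The arm moves only by the shell command python3 -m crank 'ROWS' [OPENING]. ROWS is JSON, one flat list of numbers, 6 for each row, row after row: the shift along the tool's x, y, z each as a share of 0.04 m, from -1 to 1, then the turn, a rotation vector about the tool's x, y, z each as a share of 8 degrees, from -1 to 1. A call has 1 to 10 rows; each row shifts and turns the commanded pose from where the row before left it, along the tool's axes as they then stand; what a row does not reach is not made up. A row lasts 1/10 s, in which the tool goes at most 50 mm and 8.59 degrees, less where a joint would pass 70% of its speed; a pose out of reach is approached as far as the arm can. A call with a number of a shift or a turn outside -1 to 1 is refused whole. A call with a gripper value outside its range is refused whole. OPENING is the closure, from -1 (fully open) to 1 (shut), so that 0 is half open, set as the call begins (- or left out, the last holds). The fingers move at their own pace and stop on an object; the grip force is fixed at half the most. Time passes only in rows, so rows that do not move let the fingers close. It gives the time, the measured TCP pose, the force and the opening at its end, in the units of the state.
- bot.read_state(): the state, without advancing time (a new reading comes with each control period).
- bot.camera(name): name is "scene" or "top"; returns the picture (384x512x3 uint8, red, green, blue); there is no depth.
- bot.camera_model(name): a dict with "intrinsics" (3x3 intrinsics, pixels), "rvec" (rotation vector, rad) and "tvec" (3), from world to camera coordinates, as OpenCV has them. Camera axes: x right, y down, z forward; pixel columns grow to the right and rows downward; lengths in mm; the calibration is good to about 2 mm. A picture is of the moment at which its call begins. camera_model takes no time and is no camera call.
- bot.job_done(): hands the job in, once; it reports no verdict.
Trained networks look in the newest picture that a camera, given by its name, has taken for a name from the list of things; names that differ only in an ending like _2 or _b are one class to them, and where a whole thing is asked for, a point or a joint stands for the part that bears it (a point fixed in the world has none). Each returns a list of dicts, best first, with "conf" (0 to 1); they miss things now and then, are a little off and sometimes report something else, mostly with a low value. They report only what shows in the picture. A call takes as long as a camera call. They do not tell look-alikes from the thing itself.
- bot.look_for(label, camera): "rect" ([left, top, right, bottom] in pixels, round what is visible of it).
The state is a dict: "clock": time; "joint_positions": joint angles; "dq": joint speeds; "joint_efforts": joint torques, N m; "ee_pos": TCP position; "tool_rot": TCP orientation; "contact_force": force on the tool from outside, world axes, zero at the start; "moment": the same for the moment, N m; "width": finger opening in mm.
Only numpy, scipy, OpenCV 4.12 (cv2) and the standard library are available. Lean on these libraries where they do the work, as an engineer would, in place of code of your own. Each camera call takes 0.05 s, during which the arm holds its last target.

### The job

Roll the brown postal tube across the desk mat by pushing along its top with the fingertips, so that it comes to rest lying lengthwise along the yellow stripe and centred over it, ready for its address label. Only ever touch the tube on its top: do not push its side, pinch it or lift it. Leave everything else where it is.

Things in the scene. Friction and masses are not known exactly. Their poses are not given: they have to be found in the camera images.
- tube: brown cardboard postal tube, loose, rigid, closed: 80 mm across, 220 mm long, 0.18 to 0.35 kg, dark tape bands, white end caps. Lies on the mat 7 mm from the organiser, and must roll away from it. Origin on its axis at mid-length; x lengthwise, level; crest 83 mm above the desk. A fingertip pressed on the crest rolls it, moving twice as far as the tube; let go after a slow push it stops in a few mm
- yellow_stripe: the target: flat yellow stripe on the mat, 40 mm wide, 320 mm long, no height to speak of, showing past both ends of a tube lying on it. Origin at its centre on the mat's top, 3 mm above the desk; x lengthwise, y across, pointing away from the organiser. At the start parallel to the tube and 65 to 210 mm from it, centre line to centre line
- blue_stripe: a blue stripe of the same size, parallel to the yellow one, not the target; it lies nearer than the yellow one or farther. Same origin and axes
- mat: dark grey felt desk mat, 360 x 660 mm, 3 mm thick, fixed to the desk; origin at the centre of its underside; x along the tube's starting length, y from the organiser towards the stripes
- organiser: black expanding file with coloured leaves, lying flat on the mat right behind the tube, fixed: 260 mm (its x, along the tube) x 130 mm (its y) x 60 mm high; origin at the centre of its underside, 3 mm above the desk
- tape_roll: brown packing-tape roll lying flat on the mat, 90 mm across, 48 mm high; origin at the centre of its underside
- stapler: red and black stapler lying on the mat, 130 x 34 x 46 mm; origin at the centre of its underside, x along its length
- bottle0: one of three empty green bottles with brown tape round them, 78 mm across, 232 mm high, standing in a row off the mat on the right, past the organiser; origin under its centre
- bottle1: one of three empty green bottles with brown tape round them, 78 mm across, 232 mm high, standing in a row off the mat on the right, past the organiser; origin under its centre
- bottle2: one of three empty green bottles with brown tape round them, 78 mm across, 232 mm high, standing in a row off the mat on the right, past the organiser; origin under its centre
- mug: blue mug, 82 mm across, 95 mm high, off the mat on the left; origin under its centre
Things that resemble listed ones, but are neither listed nor needed, are in the scene too. Of the things like the tube, leave any that is red; of the rest the larger one is meant.

How it is judged:
By the outcome, as a careful person would: the job done as asked, in the order asked, and still so for the second after the job is handed in, with the robot touching nothing.
It also fails if it takes over 64 s, if anything falls off the work surface, if the arm or the gripper's body presses on something with over 40 N, if the wrist force passes 120 N, or if a joint passes its speed limit or range.

## Working session

There is one attempt and no reset: what is moved stays moved. The work goes in short steps, Python scripts to look and compute and a shell command to move; the robot and the scene stay as the last step left them, time stands still between calls to the robot, and variables do not carry over. Pictures are saved under pics/ and viewed, and the job is handed in when it is done.

```bash
ls; mkdir -p pics; python3 - <<'E'
from bench import bot
import cv2,numpy as np
s=bot.read_state();print({k:np.round(v,3).tolist() for k,v in s.items()})
for c in("scene","top"):
    im=bot.camera(c);cv2.imwrite(f"pics/{c}0.png",im[:,:,::-1])
    m=bot.camera_model(c);print(c,m)
    for l in("tube","yellow_stripe","blue_stripe","organiser"):
        for d in bot.look_for(l,c)[:4]:print(l,np.round(d["rect"]),round(d["conf"],2))
E
```

```text
pics
{'clock': 0.0, 'joint_positions': [0.926, 0.181, 1.608, -0.0, 1.354, -0.206], 'dq': [0.001, -0.0, 0.001, -0.0, 0.001, 0.001], 'joint_efforts': [0.001, -43.386, -34.186, 0.07, 0.039, -0.0], 'ee_pos': [243.952, 520.122, 237.864], 'tool_rot': [0.343, 1.544, -0.345], 'contact_force': [0.968, 0.788, -0.426], 'moment': [-0.013, 0.003, 0.036], 'width': 87.467}
scene {'intrinsics': array([[477.18735537,   0.        , 252.60318012],
       [  0.        , 477.18735537, 196.81893616],
       [  0.        ,   0.        ,   1.        ]]), 'rvec': array([ 0.68302711,  2.59856782, -1.14059214]), 'tvec': array([ 477.66308755, -148.66912125, 2178.65996039])}
tube [263. 146. 299. 162.] 0.79
tube [203. 163. 258. 201.] 0.68
tube [190. 229. 216. 267.] 0.65
yellow_stripe [215. 185. 276. 223.] 0.9
blue_stripe [232. 199. 294. 234.] 0.85
organiser [183. 148. 246. 192.] 0.85
top {'intrinsics': array([[470.56014965,   0.        , 259.56156384],
       [  0.        , 470.56014965, 182.12744115],
       [  0.        ,   0.        ,   1.        ]]), 'rvec': array([ 2.06261262, -2.15690859,  0.21945375]), 'tvec': array([  43.79339961,  555.43768779, 1909.09814247])}
tube [302. 222. 324. 269.] 0.91
tube [274. 144. 308. 200.] 0.64
tube [207. 107. 247. 137.] 0.56
tube [194. 156. 214. 179.] 0.26
yellow_stripe [256. 145. 281. 218.] 0.9
blue_stripe [234. 150. 261. 220.] 0.56
organiser [295. 137. 340. 203.] 0.94
organiser [194. 159. 214. 181.] 0.72
```

```bash
python3 - <<'E'
import cv2
a=cv2.imread("pics/scene0.png");b=cv2.imread("pics/top0.png")
cv2.imwrite("pics/scene0z.png",cv2.resize(a[110:290,150:350],None,fx=3.3,fy=3.3,interpolation=3))
cv2.imwrite("pics/top0z.png",cv2.resize(b[90:290,170:370],None,fx=3,fy=3,interpolation=3))
E
```

```text
(no output)
```

View pics/scene0z.png

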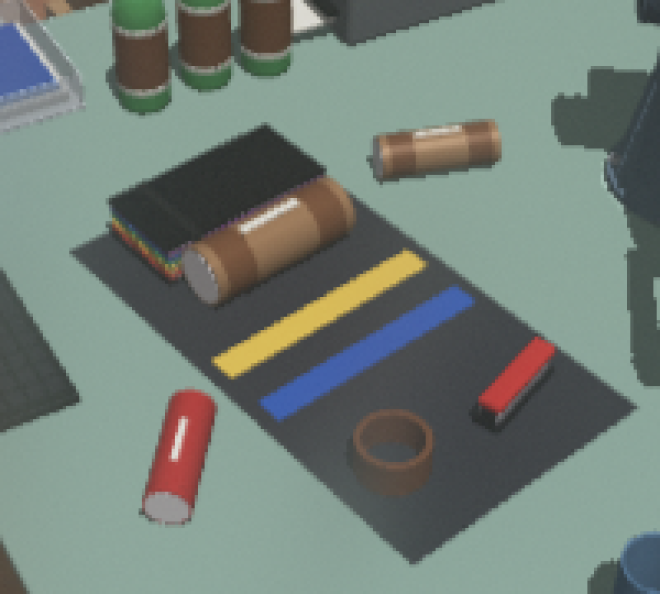

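View pics/top0z.png

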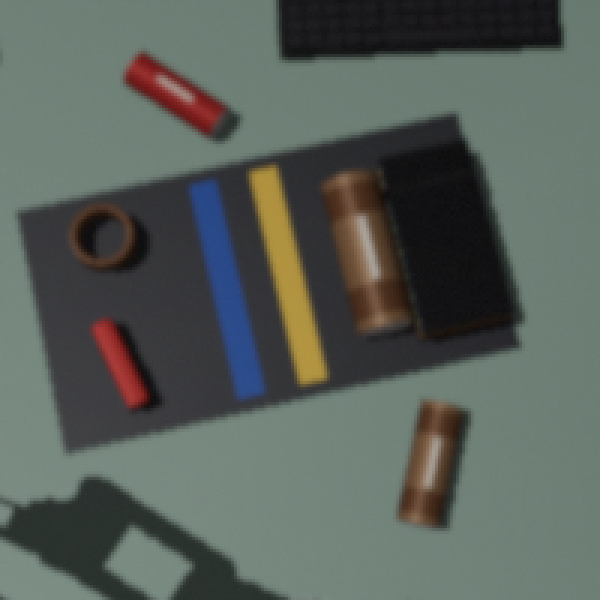

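View pics/top0.png

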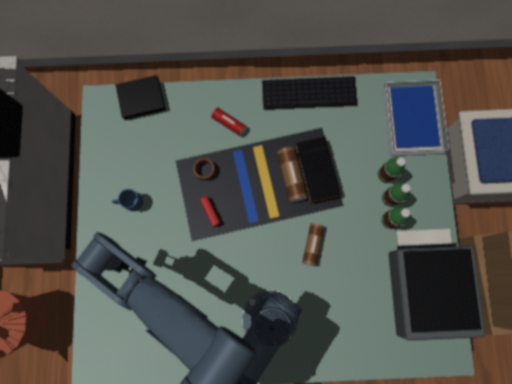

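The candidates are the brown tube on the mat at top px (291,172), a smaller brown tube off the mat at (313,245), and a red one at (230,122). The tube on the mat beside the organiser is the one meant: it is the larger brown one, and the enlarged crops confirm it. Next I measure it and the stripe.

```bash
cat >h.py <<'E'
import cv2,numpy as np
from bench import bot
from scipy.optimize import minimize
def proj(c,P):
    m=bot.camera_model(c);return cv2.projectPoints(np.float64(P).reshape(-1,1,3),m["rvec"],m["tvec"],m["intrinsics"],None)[0][:,0]
def back(c,uv,z):
    m=bot.camera_model(c);R=cv2.Rodrigues(m["rvec"])[0];o=-R.T@m["tvec"]
    d=np.c_[np.float64(uv),np.ones(len(uv))]@np.linalg.inv(m["intrinsics"]).T@R
    return (o+d*((z-o[2])/d[:,2])[:,None])
def mask(im,kind,box):
    h=cv2.cvtColor(np.ascontiguousarray(im),cv2.COLOR_RGB2HSV)
    lo,hi={"yellow":((18,110,90),(32,255,255)),"blue":((105,100,60),(125,255,255)),"brown":((4,45,40),(17,200,255))}[kind]
    m=cv2.inRange(h,lo,hi);o=np.zeros_like(m);l,t,r,b=box;o[t:b,l:r]=m[t:b,l:r];return o
def stripe(c,im,kind,box):
    m=mask(im,kind,box);v,u=np.nonzero(m)
    P=back(c,np.c_[u,v],3)[:,:2]
    return cv2.minAreaRect(P.astype(np.float32)),P.mean(0),len(P)
def cyl(p,R=40,L=220,z=43):
    a=np.array([np.cos(p[2]),np.sin(p[2]),0]);n=np.array([-a[1],a[0],0]);t=np.linspace(0,2*np.pi,60)[:,None]
    o=np.array([p[0],p[1],z]);ring=R*(np.cos(t)*n+np.sin(t)*np.array([0,0,1]))
    return np.r_[o+ring+a*L/2,o+ring-a*L/2]
def side(c,p):return cv2.convexHull(proj(c,cyl(p)).astype(np.float32))
def fit_stripe_poly(c,p,L=320,W=40):
    a=np.array([np.cos(p[2]),np.sin(p[2])]);n=np.array([-a[1],a[0]])
    q=[np.r_[np.array(p[:2])+i*L/2*a+j*W/2*n,3] for i,j in((1,1),(1,-1),(-1,-1),(-1,1))];return proj(c,q)
def softiou(poly,m,S=8):
    h=cv2.boundingRect((m>0).astype(np.uint8));
    x0,y0,w,hh=h[0]-12,h[1]-12,h[2]+24,h[3]+24
    big=np.zeros((hh*S,w*S),np.uint8);cv2.fillPoly(big,[np.int32(np.round((poly.reshape(-1,2)-[x0,y0]+.5)*S))],1)
    s=cv2.resize(big.astype(np.float32),(w,hh),interpolation=cv2.INTER_AREA)
    t=(m[y0:y0+hh,x0:x0+w]>0)
    return -np.minimum(s,t).sum()/np.maximum(s,t).sum()
def fit(f,p0):
    p0=np.array(p0,float)
    sim=np.array([p0]+[p0+d for d in((8,0,0),(0,8,0),(0,0,.06))])
    r=minimize(f,p0,method="Nelder-Mead",options=dict(initial_simplex=sim,xatol=.02,fatol=1e-5));return r.x,r.fun
E
python3 - <<'E'
from h import *
ims={c:cv2.imread(f"pics/{c}0.png")[:,:,::-1] for c in("scene","top")}
bx={"scene":dict(y=(205,175,290,235),b=(222,190,305,245),t=(200,158,264,206)),"top":dict(y=(248,138,290,225),b=(226,140,268,228),t=(270,138,311,205))}
for c,im in ims.items():
    m=mask(im,"yellow",bx[c]["y"])
    for k,n in(("y","yellow"),("b","blue")):
        r,mean,N=stripe(c,im,n,bx[c][k]);print(c,n,r,mean,N)
        yaw=np.arctan2(*(lambda v:(v[1],v[0]))(np.linalg.svd(np.cov(back(c,np.argwhere(mask(im,n,bx[c][k]))[:,::-1],3)[:,:2].T))[0][:,0]))
        mm=mask(im,n,bx[c][k]);print(fit(lambda p:softiou(fit_stripe_poly(c,p),mm),[*mean,yaw]))
    mt=mask(im,"brown",bx[c]["t"]);cv2.imwrite(f"pics/m_{c}.png",cv2.resize(mt[100:280,150:350],None,fx=3,fy=3))
    # close to include label / fill
    mt=cv2.morphologyEx(mt,cv2.MORPH_CLOSE,np.ones((9,9)))
    v,u=np.nonzero(mt);q=back(c,np.c_[u,v],43)[:,:2];print("tube mean",q.mean(0),fit(lambda p:softiou(side(c,p),mt),[*q.mean(0),yaw]))
print(bot.read_state()["clock"])
E
```

```text
scene yellow ((570.1630859375, -8.967048645019531), (320.9792785644531, 41.74359130859375), 10.657032012939453) [577.3395895   -7.61563853] 541
(array([570.8596978 ,  -9.61775879,  -2.9533389 ]), np.float64(-0.931489884853363))
scene blue ((551.707275390625, 79.00035095214844), (321.7929992675781, 41.44334411621094), 10.684234619140625) [558.50047785  80.35651972] 581
(array([552.47590802,  78.79550135,  -2.95556557]), np.float64(-0.9330775737762451))
tube mean [ 579.91704716 -123.94500112] (array([ 581.91126632, -122.92294407,   -2.94438602]), np.float64(-0.8829944133758545))
top yellow ((573.5533447265625, -6.70556640625), (326.16961669921875, 46.14073181152344), 10.71005916595459) [571.63766874  -6.98690843] 788
(array([572.86104301,  -5.80839441,  -2.95087941]), np.float64(-0.8747945427894592))
top blue ((557.4661865234375, 81.45063018798828), (325.9419860839844, 46.60197067260742), 10.698144912719727) [555.05658273  81.24465938] 791
(array([557.35645842,  82.13464138,  -2.9508877 ]), np.float64(-0.8765373826026917))
tube mean [ 592.93628329 -117.85156641] (array([ 593.26791353, -116.63632401,   -2.96628714]), np.float64(-0.9310072064399719))
0.5
```

```bash
python3 -c "
import cv2,numpy as np
cv2.imwrite('pics/m.png',np.hstack([cv2.resize(cv2.imread(f'pics/m_{c}.png'),(400,360)) for c in('scene','top')]))"
```

```text
(no output)
```

View pics/m.png

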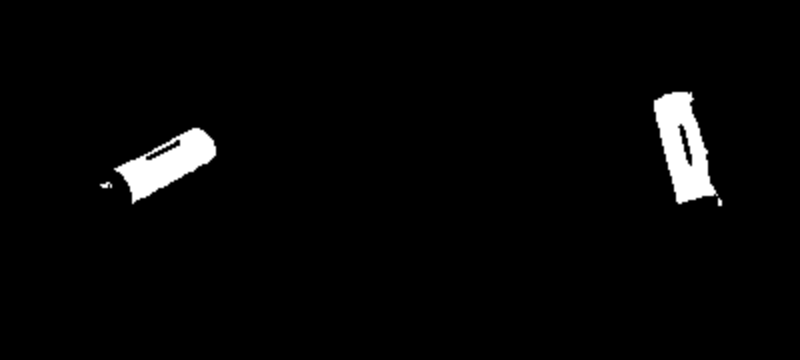

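```bash
cat >>h.py <<'E'
from scipy.spatial.transform import Rotation as Ro
def togo(target,yaw=0.19,sgn=1):
    s=bot.read_state();R=Ro.from_rotvec(s["tool_rot"]);a=np.array([np.cos(yaw),np.sin(yaw),0]);n=np.array([-a[1],a[0],0])
    x=np.array([0,0,-1.]);y=sgn*n;Rt=Ro.from_matrix(np.c_[x,y,np.cross(x,y)])
    d=np.array(target)-s["ee_pos"]
    print("t",round(s["clock"],2),"pos",np.round(s["ee_pos"],1),"F",np.round(s["contact_force"],1),"w",np.round(s["width"],1))
    print("world d",np.round(d,1),"tool-now rows",np.round(R.inv().apply(d)/40,2),"tool-aligned",np.round(Rt.inv().apply(d)/40,2),"turn/8deg",np.round(np.degrees((R.inv()*Rt).as_rotvec())/8,2),"sgn",sgn)
    print(np.round(R.as_matrix(),3).tolist())
E
python3 - <<'E'
from h import *
for s in(1,-1):togo([592.3-.189*-13,-118.9-.982*13,120],sgn=s)
E
```

```text
t 0.5 pos [244.2 520.5 238.7] F [ 0.3 -1.3 -0.3] w 88.0
world d [ 350.5 -652.2 -118.7] tool-now rows [  2.97 -11.04  14.86] tool-aligned [  2.97 -17.67   5.53] turn/8deg [-4.5 -0.   0. ] sgn 1
[[-0.0, 0.425, 0.905], [-0.0, 0.905, -0.425], [-1.0, -0.0, -0.0]]
t 0.5 pos [244.2 520.5 238.7] F [ 0.3 -1.3 -0.3] w 88.0
world d [ 350.5 -652.2 -118.7] tool-now rows [  2.97 -11.04  14.86] tool-aligned [ 2.97 17.67 -5.53] turn/8deg [18.  0.  0.] sgn -1
[[-0.0, 0.425, 0.905], [-0.0, 0.905, -0.425], [-1.0, -0.0, -0.0]]
```

```bash
python3 -m crank '[0,0,0,-0.9,0,0, 0,0,0,-0.9,0,0, 0,0,0,-0.9,0,0, 0,0,0,-0.9,0,0, 0,0,0,-0.9,0,0, 0,-0.8,0.25,0,0,0, 0,-0.8,0.25,0,0,0, 0,-0.8,0.25,0,0,0, 0,-0.8,0.25,0,0,0, 0,-0.8,0.25,0,0,0]' 1
python3 -m crank '[0,-0.8,0.25,0,0,0, 0,-0.8,0.25,0,0,0, 0,-0.8,0.25,0,0,0, 0,-0.8,0.25,0,0,0, 0,-0.8,0.25,0,0,0, 0,-0.8,0.25,0,0,0, 0,-0.8,0.25,0,0,0, 0,-0.8,0.25,0,0,0, 0,-0.8,0.25,0,0,0, 0,0,0,0,0,0]'
python3 - <<'E'
from h import *
togo([592.3-.189*-13,-118.9-.982*13,120],sgn=1)
E
```

```text
clock: 1.5
ee_pos: [324.0, 371.7, 238.9]
tool_rot: [-0.149, 1.565, 0.149]
contact_force: [0.4, 0.8, -0.8]
width: 10.0
clock: 2.5
ee_pos: [467.8, 104.0, 239.0]
tool_rot: [-0.146, 1.565, 0.145]
contact_force: [0.4, 0.5, 0.1]
width: 0.4
t 2.5 pos [467.8 104.  239. ] F [0.4 0.5 0.1] w 0.4
world d [ 127.  -235.6 -119. ] tool-now rows [ 2.98 -6.37  2.03] tool-aligned [ 2.97 -6.38  2.  ] turn/8deg [-0.03  0.01  0.01] sgn 1
[[0.001, -0.184, 0.983], [-0.001, 0.983, 0.184], [-1.0, -0.001, 0.001]]
```

```bash
python3 -m crank '[0,-0.8,0.25,-0.03,0,0, 0,-0.8,0.25,0,0,0, 0,-0.8,0.25,0,0,0, 0,-0.8,0.25,0,0,0, 0,-0.8,0.25,0,0,0, 0,-0.8,0.25,0,0,0, 0,-0.8,0.25,0,0,0, 0,-0.78,0.25,0,0,0, 0.9,0,0,0,0,0, 0.9,0,0,0,0,0]'
python3 -m crank '[0.5,0,0,0,0,0, 0.5,0,0,0,0,0, 0,0,0,0,0,0, 0,0,0,0,0,0]'
python3 - <<'E'
from h import *
togo([592.3-.189*-13,-118.9-.982*13,83],sgn=1)
for c in("scene","top"):cv2.imwrite(f"pics/{c}1.png",bot.camera(c)[:,:,::-1])
a=cv2.imread("pics/scene1.png");b=cv2.imread("pics/top1.png")
cv2.imwrite("pics/z1.png",np.hstack([cv2.resize(a[110:240,180:310],None,fx=3,fy=3,interpolation=3),cv2.resize(b[110:240,230:360],None,fx=3,fy=3,interpolation=3)]))
E
```

```text
clock: 3.5
ee_pos: [594.9, -128.7, 166.9]
tool_rot: [-0.152, 1.563, 0.15]
contact_force: [-0.2, 0.3, -0.3]
width: 0.4
clock: 3.9
ee_pos: [593.7, -127.5, 126.9]
tool_rot: [-0.152, 1.566, 0.153]
contact_force: [0.1, -0.0, -0.1]
width: 0.4
t 3.9 pos [ 593.7 -127.5  126.9] F [ 0.1 -0.  -0.1] w 0.4
world d [  1.   -4.2 -43.9] tool-now rows [ 1.1  -0.11  0.01] tool-aligned [ 1.1  -0.11  0.01] turn/8deg [ 0.03 -0.   -0.  ] sgn 1
[[-0.0, -0.193, 0.981], [0.0, 0.981, 0.193], [-1.0, 0.0, -0.0]]
```

View pics/z1.png

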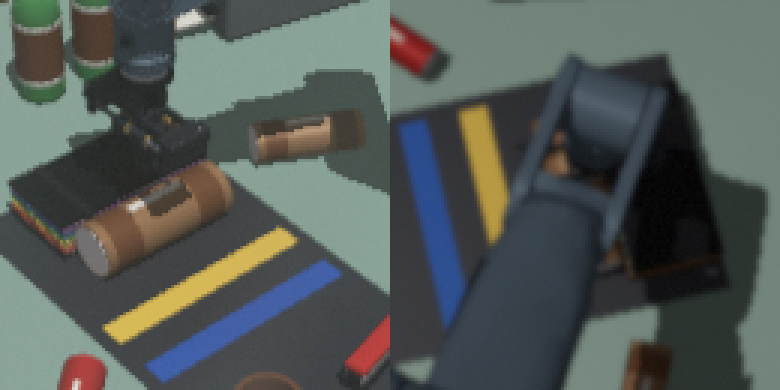

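The fingers are above the tube, slightly behind its crest. I'll lower them gently.

```bash
python3 -m crank '[0.5,-0.1,0,0.03,0,0, 0.4,0,0,0,0,0, 0.1,0,0,0,0,0, 0,0,0,0,0,0]'
python3 -m crank '[0.05,0,0,0,0,0, 0.03,0,0,0,0,0, 0,0,0,0,0,0]'
python3 -m crank '[0.05,0,0,0,0,0, 0,0,0,0,0,0]'
```

```text
clock: 4.4
ee_pos: [593.9, -131.7, 86.1]
tool_rot: [-0.148, 1.567, 0.15]
contact_force: [-0.8, -0.2, -0.3]
width: 0.5
clock: 4.7
ee_pos: [594.7, -132.1, 83.9]
tool_rot: [-0.149, 1.565, 0.149]
contact_force: [0.1, 0.5, 0.4]
width: 0.4
clock: 4.9
ee_pos: [595.1, -132.8, 82.8]
tool_rot: [-0.15, 1.564, 0.148]
contact_force: [-1.5, -1.3, 6.4]
width: 0.3
```

```bash
python3 -m crank '[0.01,0.04,0,0,0,0, 0,0.08,0,0,0,0, 0,0.1,0,0,0,0, 0,0.1,0,0,0,0, 0,0.1,0,0,0,0, 0,0.1,0,0,0,0, 0,0.1,0,0,0,0, 0,0.08,0,0,0,0, 0,0.04,0,0,0,0, 0,0,0,0,0,0]'
python3 - <<'E'
from h import *
togo([592.3-.189*-13,-118.9-.982*13,83],sgn=1)
for c in("scene","top"):cv2.imwrite(f"pics/{c}2.png",bot.camera(c)[:,:,::-1])
a=cv2.imread("pics/scene2.png");b=cv2.imread("pics/top2.png")
cv2.imwrite("pics/z2.png",np.hstack([cv2.resize(a[110:240,180:310],None,fx=3,fy=3,interpolation=3),cv2.resize(b[110:240,230:360],None,fx=3,fy=3,interpolation=3)]))
E
```

```text
clock: 5.9
ee_pos: [589.7, -103.6, 83.3]
tool_rot: [-0.151, 1.564, 0.148]
contact_force: [-4.3, -0.7, 10.9]
width: 0.7
t 5.9 pos [ 589.7 -103.6   83.3] F [-4.3 -0.7 10.9] w 0.7
world d [  5.1 -28.1  -0.3] tool-now rows [ 0.01 -0.71 -0.01] tool-aligned [ 0.01 -0.71 -0.01] turn/8deg [-0.    0.01  0.01] sgn 1
[[0.002, -0.189, 0.982], [-0.002, 0.982, 0.189], [-1.0, -0.002, 0.001]]
```

View pics/z2.png

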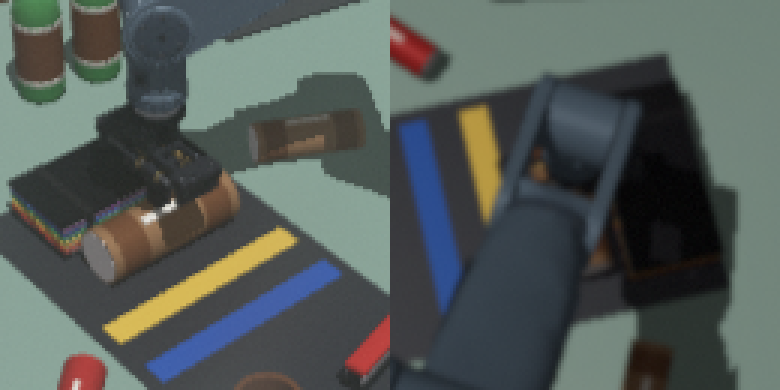

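It rolls. I'll finish this stroke, then lift off.

```bash
python3 -m crank '[0,0.05,0,0,0,0, 0,0.1,0,0,0,0, 0,0.1,0,0,0,0, 0,0.1,0,0,0,0, 0,0.1,0,0,0,0, 0,0.05,0,0,0,0, 0,0.03,0,0,0,0, 0,0,0,0,0,0]'
python3 -m crank '[-0.3,0,0,0,0,0, -0.4,0,0,0,0,0, 0,0,0,0,0,0, 0,0,0,0,0,0]'
python3 - <<'E'
from h import *
togo([592.3-.189*-13,-118.9-.982*13,83],sgn=1)
c="scene";im=bot.camera(c);cv2.imwrite(f"pics/{c}3.png",im[:,:,::-1])
m=mask(im,"brown",(195,155,275,225));m=cv2.morphologyEx(m,cv2.MORPH_CLOSE,np.ones((9,9)))
v,u=np.nonzero(m);print(len(u),fit(lambda p:softiou(side(c,p),m),[585,-95,.19]))
h=side(c,fit(lambda p:softiou(side(c,p),m),[585,-95,.19])[0])
o=np.ascontiguousarray(cv2.resize(im[110:240,180:310,::-1],None,fx=5,fy=5,interpolation=3))
cv2.polylines(o,[np.int32((h.reshape(-1,2)-[180,110]+.5)*5)],True,(0,255,0),1)
cv2.imwrite("pics/z3.png",o[:599])
E
```

```text
clock: 6.8
ee_pos: [585.8, -82.6, 83.1]
tool_rot: [-0.15, 1.564, 0.148]
contact_force: [-3.7, -0.5, 9.8]
width: 0.2
clock: 7.2
ee_pos: [585.5, -82.4, 110.0]
tool_rot: [-0.149, 1.564, 0.148]
contact_force: [-0.7, -0.0, 0.6]
width: 0.7
t 7.2 pos [585.5 -82.4 110. ] F [-0.7 -0.   0.6] w 0.7
world d [  9.3 -49.3 -27. ] tool-now rows [ 0.68 -1.25 -0.  ] tool-aligned [ 0.68 -1.25 -0.  ] turn/8deg [-0.    0.01  0.01] sgn 1
[[0.002, -0.188, 0.982], [-0.001, 0.982, 0.188], [-1.0, -0.001, 0.002]]
1015 (array([ 5.77337804e+02, -9.68337426e+01,  1.72330095e-01]), np.float64(-0.7547820806503296))
```

View pics/z3.png

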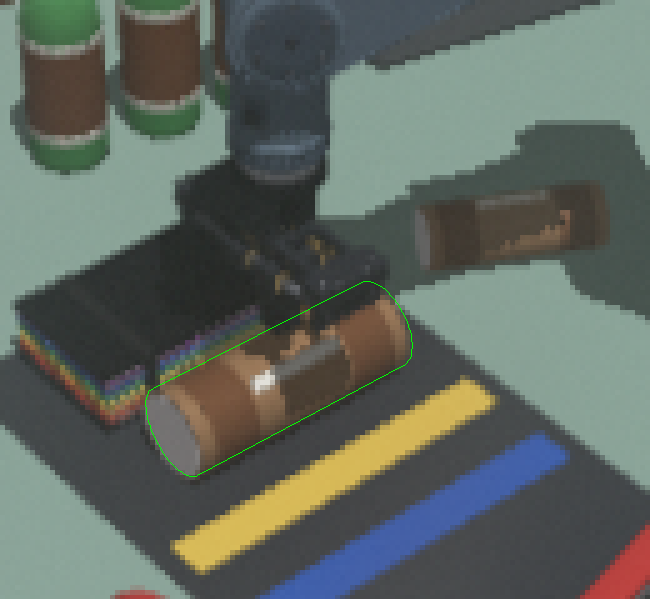

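Rolled about 26 mm with 87 mm to go, and still parallel. Next stroke.

```bash
python3 -m crank '[0,-0.3,0,0,0,0, 0,-0.3,0,0,0,0, 0.3,0,0,0,0,0, 0.3,0,0,0,0,0, 0,0,0,0,0,0, 0.05,0,0,0,0,0, 0.05,0,0,0,0,0, 0,0,0,0,0,0]'
python3 -m crank '[0,0.05,0,0,0,0, 0,0.1,0,0,0,0, 0,0.1,0,0,0,0, 0,0.1,0,0,0,0, 0,0.1,0,0,0,0, 0,0.1,0,0,0,0, 0,0.1,0,0,0,0, 0,0.1,0,0,0,0, 0,0.1,0,0,0,0, 0,0.1,0,0,0,0]'
python3 -m crank '[0,0.1,0,0,0,0, 0,0.1,0,0,0,0, 0,0.1,0,0,0,0, 0,0.06,0,0,0,0, 0,0.03,0,0,0,0, 0,0,0,0,0,0]'
python3 -m crank '[-0.3,0,0,0,0,0, -0.4,0,0,0,0,0, 0,0,0,0,0,0, 0,0,0,0,0,0]'
cat >>h.py <<'E'
def look(n,p0,c="scene"):
    im=bot.camera(c);cv2.imwrite(f"pics/{c}{n}.png",im[:,:,::-1])
    ob=cv2.boundingRect(np.int32(side(c,p0)));b=(ob[0]-8,ob[1]-8,ob[0]+ob[2]+8,ob[1]+ob[3]+8)
    m=mask(im,"brown",b);m=cv2.morphologyEx(m,cv2.MORPH_CLOSE,np.ones((9,9)))
    p,f=fit(lambda p:softiou(side(c,p),m),p0);st=np.array({"scene":(570.86,-9.62),"top":(572.86,-5.81)}[c])
    d=p[:2]-st;print(c,p,f,"across",d@[-.189,.982],"along",d@[.982,.189])
    h=side(c,p);x0,y0=b[0]-20,b[1]-20
    o=np.ascontiguousarray(cv2.resize(im[y0:y0+120,x0:x0+130,::-1],None,fx=5,fy=5,interpolation=3))
    cv2.polylines(o,[np.int32((h.reshape(-1,2)-[x0,y0]+.5)*5)],True,(0,255,0),1)
    cv2.imwrite(f"pics/z{n}{c[0]}.png",o)
E
python3 - <<'E'
from h import *
togo([582.5,-67.9,83],sgn=1);look(4,[573,-71,.185])
E
```

```text
clock: 8.05
ee_pos: [589.5, -106.8, 82.7]
tool_rot: [-0.151, 1.566, 0.148]
contact_force: [-7.6, -1.8, 16.7]
width: 0.3
clock: 9.05
ee_pos: [582.4, -69.1, 83.2]
tool_rot: [-0.151, 1.566, 0.148]
contact_force: [-8.1, -1.9, 19.1]
width: 0.4
clock: 9.65
ee_pos: [579.5, -53.0, 82.6]
tool_rot: [-0.15, 1.565, 0.149]
contact_force: [-6.3, 0.8, 16.4]
width: 0.9
clock: 10.05
ee_pos: [579.2, -52.9, 108.7]
tool_rot: [-0.149, 1.566, 0.149]
contact_force: [-0.8, 0.0, 0.9]
width: 0.3
t 10.05 pos [579.2 -52.9 108.7] F [-0.8  0.   0.9] w 0.3
world d [  3.3 -15.  -25.7] tool-now rows [ 0.64 -0.38  0.01] tool-aligned [ 0.64 -0.38  0.01] turn/8deg [-0. -0. -0.] sgn 1
[[-0.0, -0.189, 0.982], [0.0, 0.982, 0.189], [-1.0, 0.0, -0.0]]
scene [ 5.68977188e+02 -7.36276654e+01  1.43155842e-01] -0.682979166507721 across -62.49967595887435 along -13.946370154086523
```

View pics/z4s.png

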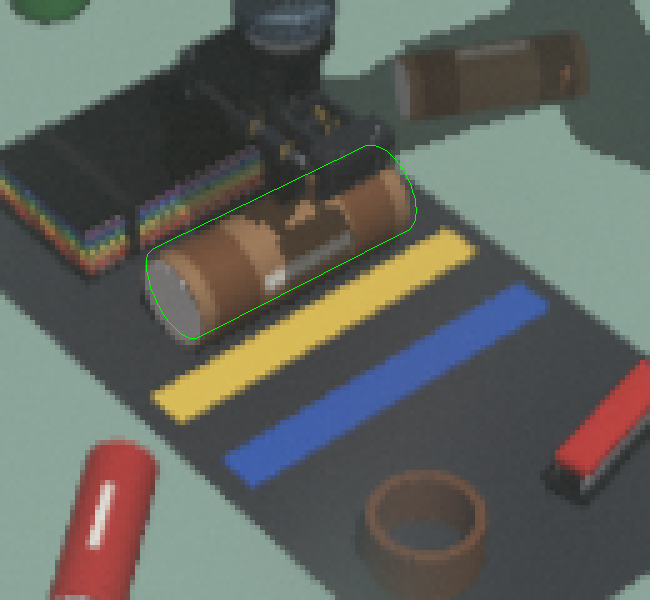

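```bash
cat >>h.py <<'E'
def edge(n,p0,al=-8,c="scene",ylo=None):
    # fit across & yaw from lower silhouette edge; along offset fixed
    im=cv2.imread(f"pics/{c}{n}.png").astype(float);rb=cv2.GaussianBlur(im[:,:,2]-im[:,:,0],(0,0),.6)
    st=np.array((570.86,-9.62));a=np.array([.982,.189]);nn=np.array([-.189,.982])
    def low(ac,yaw,cols):
        h=side(c,[*(st+al*a+ac*nn),yaw]).reshape(-1,2);w=np.r_[h,h[:1]];out=[]
        for u in cols:
            v=[w[i,1]+(w[i+1,1]-w[i,1])*(u-w[i,0])/(w[i+1,0]-w[i,0]) for i in range(len(h)) if (w[i,0]-u)*(w[i+1,0]-u)<=0 and w[i,0]!=w[i+1,0]]
            out.append(max(v))
        return np.array(out)
    h=side(c,[*(st+al*a+p0*nn),.19]).reshape(-1,2)
    cols=np.arange(int(h[:,0].min())+15,int(h[:,0].max())-9);v0=low(p0,.19,cols);vs=[]
    for u,v in zip(cols,v0):
        r=np.arange(int(v)-6,int(v)+8);g=rb[r,u];bg=np.median(rb[int(v)+3:int(v)+6,u]);
        k=[i for i in range(len(r)-1) if g[i]>=bg+12>g[i+1]]
        vs.append(r[k[0]]+(g[k[0]]-bg-12)/(g[k[0]]-g[k[0]+1]) if k else np.nan)
    vs=np.array(vs);ok=~np.isnan(vs)
    from scipy.optimize import least_squares
    s=least_squares(lambda q:low(q[0],q[1],cols[ok])-vs[ok],[p0,.19],loss="soft_l1",f_scale=.4,diff_step=1e-3)
    print(n,ok.sum(),"across",s.x[0].round(1),"yaw",s.x[1].round(4),"rms",np.std(s.fun).round(2))
E
python3 - <<'E'
from h import *
edge(0,-113);edge(2,-98);edge(3,-87);edge(4,-60)
E
```

```text
0 29 across -110.5 yaw 0.1839 rms 0.11
2 29 across -95.9 yaw 0.1856 rms 0.1
3 29 across -84.8 yaw 0.1851 rms 0.11Traceback (most recent call last):
  File "<stdin>", line 2, in <module>
  File "h.py", line 73, in edge
    s=least_squares(lambda q:low(q[0],q[1],cols[ok])-vs[ok],[p0,.19],loss="soft_l1",f_scale=.4,diff_step=1e-3)
    return func(*args, **kwargs)
    result = trf(vector_fun.fun, vector_fun.jac, x0, f0, J0, lb, ub, ftol, xtol,
                 gtol, max_nfev, x_scale, loss_function, tr_solver,
                 tr_options.copy(), verbose, callback=callback_wrapped)
    return trf_no_bounds(
        fun, jac, x0, f0, J0, ftol, xtol, gtol, max_nfev, x_scale,
        loss_function, tr_solver, tr_options, verbose, callback=callback)
    f_new = fun(x_new)
    self._update_fun()
    ~~~~~~~~~~~~~~~~^^
    self.f = self.fun_wrapped(xp_copy(self.x))
             ~~~~~~~~~~~~~~~~^^^^^^^^^^^^^^^^^
    return np.atleast_1d(self.fun(x))
                         ~~~~~~~~^^^
    return self.f(x, *self.args, **self.kwargs)
           ~~~~~~^^^^^^^^^^^^^^^^^^^^^^^^^^^^^^
  File "h.py", line 73, in <lambda>
    s=least_squares(lambda q:low(q[0],q[1],cols[ok])-vs[ok],[p0,.19],loss="soft_l1",f_scale=.4,diff_step=1e-3)
                             ~~~^^^^^^^^^^^^^^^^^^^^
  File "h.py", line 63, in low
    out.append(max(v))
               ~~~^^^
ValueError: max() iterable argument is empty
```

```bash
sed -i 's/bg=np.median(rb\[int(v)+3:int(v)+6,u\]);/bg=g.min();/; s/out.append(max(v))/out.append(max(v) if v else 0)/' h.py
python3 - <<'E'
from h import *
edge(0,-113);edge(2,-98);edge(3,-87);edge(4,-60);edge(4,-58,al=-2)
E
```

```text
0 29 across -110.2 yaw 0.1842 rms 0.11
2 29 across -95.7 yaw 0.1853 rms 0.1
3 29 across -84.6 yaw 0.1839 rms 0.12
4 29 across -75.0 yaw 0.3912 rms 2.26
4 29 across -73.2 yaw 0.384 rms 2.07
```

```bash
python3 - <<'E'
from h import *
im=cv2.imread("pics/scene4.png").astype(int)
h=np.int32(side("scene",[569,-73.6,.143]).reshape(-1,2));print(h.min(0),h.max(0))
rb=im[:,:,2]-im[:,:,0]
x0=h[:,0].min();
for v in range(h[:,1].min()+10,h[:,1].max()+6):print(v,rb[v,x0+8:h[:,0].max()+2:2])
E
```

```text
[212 168] [266 207]
178 [-19 -10   9  26  40  32  20   4   1   1   3   2  -1  22  -1   1  17  48
  56  54  53  58  55  -2]
179 [-13   8  24  39  30  20   8   2   7   9   1   0  15  24  -2  22  48  56
  55  52  50  52  53  -1]
180 [ 7 26 40 32 24  7  1  5 18 20  2 17 52 30 23 57 59 55 53 50 48 49 49  0]
181 [38 40 30 24 14  1  8 19 21 23 18 22 63 56 25 42 59 53 51 48 47 45 46  2]
182 [82 33 24 13  2  7 17 22 23 23 22 24 64 64 23 24 40 52 50 45 43 41 42  3]
183 [63 30 12  1  7 39 47 23 23 22 24 54 64 42 24 21 22 52 47 45 40 37 37  0]
184 [42 15  1  1 39 53 57 53 52 23 23 63 42 24 23 23 23 50 45 42 37 31 32 -1]
185 [20  0  3 31 48 57 61 62 64 29 23 42 23 22 23 24 22 44 41 38 32 26 23 -3]
186 [-2 -3 30 44 50 57 63 64 64 57 24 24 23 23 23 24 17 26 39 35 28 21  4 -3]
187 [-3 26 43 48 52 56 63 64 65 64 28 23 23 23 24 19  9 17 34 30 21  9 -3 -3]
188 [24 43 48 51 54 56 64 65 65 63 27 24 24 24 23 10  5 16 30 23 11  1 -3 -4]
189 [43 48 52 54 56 56 61 64 65 63 29 24 23 24 10  6  9 27 22 12  3 -1 -3 96]
190 [ 50  51  55  56  56  57  59  64  63  62  30  24  24  10   6  11  18  27
  14   4  -2  -4 
[... 1574 characters left out ...]
  14   3  -1  -5 101 127 128 128 128 127 127 125  36  -1
  -3  -1  -3  -2  -1  -3]
207 [  2   4  19  15   5  -1  -3  53 128 128 128 128 127 127 127  67   1  -1
  -3  -1  -3  -1  -2  -2]
208 [  7  11  15   1  -2  -3  48 114 127 129 128 128 128 127  67   1  -3  -2
  -2  -3  -2  -1  -2 -34]
209 [  1   9   4  -2  -4  47 113 128 128 128 128 127 128  80   2  -2  -3  -3
  -3  -3  -3  -3  -1 -82]
210 [ -5  -1  -2  -4  48 114 129 129 128 128 128 127  96  11  -3  -2  -2  -2
  -1  -2  -3  -3 -72 -96]
211 [ -4  -3  -2  48 110 128 128 128 128 127 128  97  33  -3  -4  -4  -2  -3
  -3  -2  -4 -74 -97 -98]
212 [ -5  -5  -3 109 126 129 128 127 129 128  97  32  -2  -3  -2  -2  -3  -3
  -3  -3 -36 -97 -98 -96]
```

```bash
python3 - <<'E'
s=open("h.py").read()
s=s.replace("bg=g.min();","e=np.nonzero(g>85)[0];g=g[:e[0]] if len(e) else g;r=r[:len(g)];bg=-2")
s=s.replace("r[k[0]]+(g[k[0]]-bg-12)/(g[k[0]]-g[k[0]+1])","r[k[-1]]+(g[k[-1]]-bg-12)/(g[k[-1]]-g[k[-1]+1])")
open("h.py","w").write(s)
E
python3 - <<'E'
from h import *
edge(0,-113);edge(2,-98);edge(3,-87);edge(4,-60)
E
```

```text
0 29 across -110.9 yaw 0.1813 rms 0.11
2 29 across -96.5 yaw 0.1834 rms 0.1
3 29 across -85.2 yaw 0.1814 rms 0.1
4 29 across -58.1 yaw 0.1894 rms 0.12
```

```bash
python3 -m crank '[0,-0.34,0,0,0,0, 0,-0.34,0,0,0,0, 0.3,0,0,0,0,0, 0.3,0,0,0,0,0, 0,0,0,0,0,0, 0.04,0,0,0,0,0, 0.04,0,0,0,0,0, 0,0,0,0,0,0]'
python3 -m crank '[0,0.05,0,0,0,0, 0,0.1,0,0,0,0, 0,0.1,0,0,0,0, 0,0.1,0,0,0,0, 0,0.1,0,0,0,0, 0,0.1,0,0,0,0, 0,0.1,0,0,0,0, 0,0.1,0,0,0,0, 0,0.1,0,0,0,0, 0,0.1,0,0,0,0]'
python3 -m crank '[0,0.1,0,0,0,0, 0,0.1,0,0,0,0, 0,0.1,0,0,0,0, 0,0.06,0,0,0,0, 0,0.03,0,0,0,0, 0,0,0,0,0,0]'
python3 -m crank '[-0.3,0,0,0,0,0, -0.4,0,0,0,0,0, 0,0,0,0,0,0, 0,0,0,0,0,0]'
python3 - <<'E'
from h import *
togo([582.5,-67.9,83],sgn=1);look(5,[567,-45,.185]);
for a in (-31,):edge(5,a)
E
```

```text
clock: 10.9
ee_pos: [584.3, -80.3, 82.8]
tool_rot: [-0.15, 1.566, 0.148]
contact_force: [-5.8, -2.1, 11.6]
width: 0.4
clock: 11.9
ee_pos: [577.2, -42.7, 83.2]
tool_rot: [-0.15, 1.566, 0.148]
contact_force: [-6.6, -1.4, 14.9]
width: 0.6
clock: 12.5
ee_pos: [574.3, -26.9, 82.8]
tool_rot: [-0.15, 1.566, 0.149]
contact_force: [-4.6, 0.3, 12.7]
width: 0.5
clock: 12.9
ee_pos: [574.3, -27.0, 109.8]
tool_rot: [-0.149, 1.565, 0.149]
contact_force: [0.8, 0.1, -0.6]
width: 0.6
t 12.9 pos [574.3 -27.  109.8] F [ 0.8  0.1 -0.6] w 0.6
world d [  8.2 -40.9 -26.8] tool-now rows [ 0.67 -1.04  0.01] tool-aligned [ 0.67 -1.04  0.01] turn/8deg [-0.  0.  0.] sgn 1
[[0.0, -0.189, 0.982], [0.0, 0.982, 0.189], [-1.0, -0.0, 0.0]]
scene [ 5.54498581e+02 -4.90328277e+01  1.41528377e-01] -0.6360945701599121 across -35.61108849371547 along -23.515938333264565
5 0 across -31.0 yaw 0.19 rms nan
  ret = _var(a, axis=axis, dtype=dtype, out=out, ddof=ddof,
  arrmean = um.true_divide(arrmean, div, out=arrmean,
  ret = ret.dtype.type(ret / rcount)
```

View pics/z5s.png

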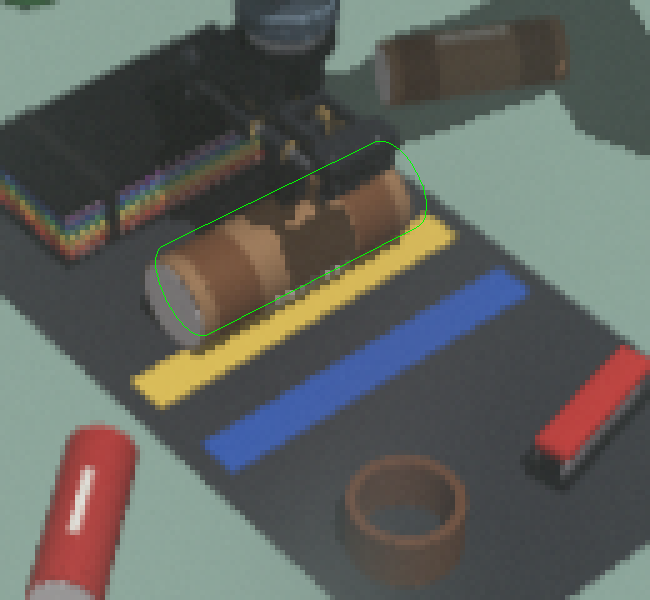

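```bash
python3 -m crank '[0,-0.33,0,0,0,0, 0,-0.33,0,0,0,0, 0.3,0,0,0,0,0, 0.3,0,0,0,0,0, 0,0,0,0,0,0, 0.05,0,0,0,0,0, 0.04,0,0,0,0,0, 0,0,0,0,0,0]'
python3 -m crank '[0,0.05,0,0,0,0, 0,0.1,0,0,0,0, 0,0.1,0,0,0,0, 0,0.1,0,0,0,0, 0,0.1,0,0,0,0, 0,0.1,0,0,0,0, 0,0.1,0,0,0,0, 0,0.1,0,0,0,0, 0,0.1,0,0,0,0, 0,0.1,0,0,0,0]'
python3 -m crank '[0,0.1,0,0,0,0, 0,0.07,0,0,0,0, 0,0.05,0,0,0,0, 0,0.03,0,0,0,0, 0,0,0,0,0,0]'
python3 -m crank '[-0.3,0,0,0,0,0, -0.5,0,0,0,0,0, -0.8,0,0,0,0,0, -0.8,0,0,0,0,0, 0,-0.9,0,0,0,0, 0,-0.9,0,0,0,0, 0,-0.9,0,0,0,0, 0,-0.9,0,0,0,0, 0,-0.9,0,0,0,0, 0,0,0,0,0,0]'
python3 - <<'E'
from h import *
look(6,[567,-16,.185]);look(6,[567,-16,.185],"top");im=cv2.imread("pics/top6.png");cv2.imwrite("pics/t6.png",im)
E
```

```text
clock: 13.75
ee_pos: [579.0, -53.2, 82.9]
tool_rot: [-0.15, 1.567, 0.149]
contact_force: [-2.4, -1.3, 5.6]
width: 0.3
clock: 14.75
ee_pos: [572.0, -15.6, 83.3]
tool_rot: [-0.15, 1.566, 0.149]
contact_force: [-3.8, -1.1, 8.0]
width: 0.5
clock: 15.25
ee_pos: [570.2, -5.7, 83.2]
tool_rot: [-0.15, 1.566, 0.149]
contact_force: [-2.1, -0.9, 7.1]
width: 0.6
clock: 16.25
ee_pos: [604.6, -187.0, 179.0]
tool_rot: [-0.147, 1.565, 0.144]
contact_force: [-0.4, -0.2, 0.5]
width: 0.3
scene [ 5.56647081e+02 -2.17988935e+01  1.94145114e-01] -0.797706127166748 across -9.273431655840568 along -16.25889780508738
top [ 5.76770255e+02 -1.15207419e+01  1.77205993e-01] -0.7497824430465698 across -6.346986779995488 along 2.7605404337878077
```

View pics/z6s.png

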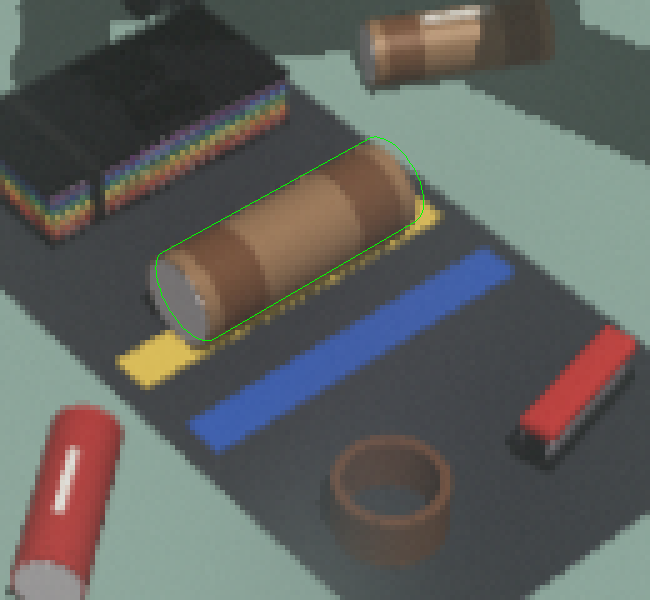

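View pics/z6t.png

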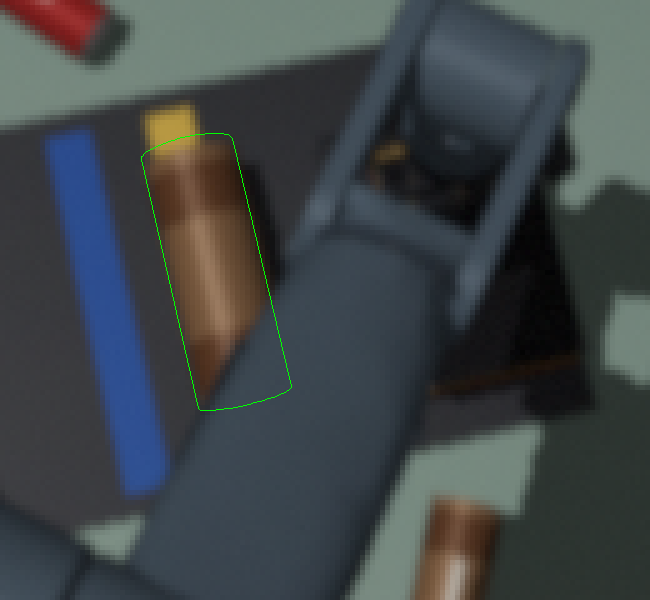

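```bash
cat >>h.py <<'E'
def gfit(n,p0,c="scene",al0=None):
    im=cv2.imread(f"pics/{c}{n}.png").astype(np.float32);im=cv2.GaussianBlur(im,(0,0),.8)
    gx=cv2.Sobel(im,cv2.CV_32F,1,0);gy=cv2.Sobel(im,cv2.CV_32F,0,1)
    def f(p):
        h=side(c,p).reshape(-1,2).astype(float);w=np.roll(h,-1,0);P=[];N=[]
        for a,b in zip(h,w):
            L=np.hypot(*(b-a));k=max(int(L*2),1);t=(np.arange(k)+.5)/k
            P.append(a+(b-a)*t[:,None]);nn=np.array([(b-a)[1],-(b-a)[0]])/max(L,1e-6);N.append(np.tile(nn,(k,1))*L/k)
        P=np.vstack(P).astype(np.float32);N=np.vstack(N);W=np.hypot(*N.T)[:,None]
        S=lambda g:cv2.remap(g,P[:,:1],P[:,1:],cv2.INTER_CUBIC).reshape(len(P),3)
        u=N/np.maximum(W,1e-9);G=np.abs(S(gx)*u[:,:1]+S(gy)*u[:,1:]).max(1)
        return -(np.minimum(G,150)*W[:,0]).sum()/W.sum()
    best=min((fit(f,np.array(p0)+d) for d in([0,0,0],[5,2,0],[-6,0,0],[0,5,0],[0,-5,0],[10,0,0])),key=lambda r:r[1])
    p=best[0];st=np.array({"scene":(570.86,-9.62),"top":(572.86,-5.81)}[c]);d=p[:2]-st
    print(n,c,np.round(p,3),"score",round(best[1],1),"across",(d@[-.189,.982]).round(1),"along",(d@[.982,.189]).round(1));return p
def draw(n,p,c,tag):
    im=cv2.imread(f"pics/{c}{n}.png");h=side(c,p).reshape(-1,2);x0,y0=np.int32(h.min(0))-25
    o=np.ascontiguousarray(cv2.resize(im[y0:y0+110,x0:x0+120],None,fx=5,fy=5,interpolation=3))
    cv2.polylines(o,[np.int32((h-[x0,y0]+.5)*5)],True,(0,255,0),1)
    q=fit_stripe_poly(c,[*{"scene":(570.86,-9.62),"top":(572.86,-5.81)}[c],.19]);cv2.polylines(o,[np.int32((q-[x0,y0]+.5)*5)],True,(255,0,255),1)
    cv2.imwrite(f"pics/{tag}.png",o)
E
python3 - <<'E'
from h import *
gfit(0,[588,-120,.19]);gfit(0,[593,-117,.19],"top")
p=gfit(6,[565,-19,.19]);draw(6,p,"scene","d6")
E
```

```text
0 scene [ 5.83535e+02 -1.26604e+02  1.95000e-01] score -128.8 across -117.3 along -9.7
0 top [ 5.91828e+02 -1.16831e+02  1.64000e-01] score -79.7 across -112.6 along -2.4
6 scene [ 5.65373e+02 -1.70880e+01  1.90000e-01] score -118.6 across -6.3 along -6.8
```

View pics/d6.png

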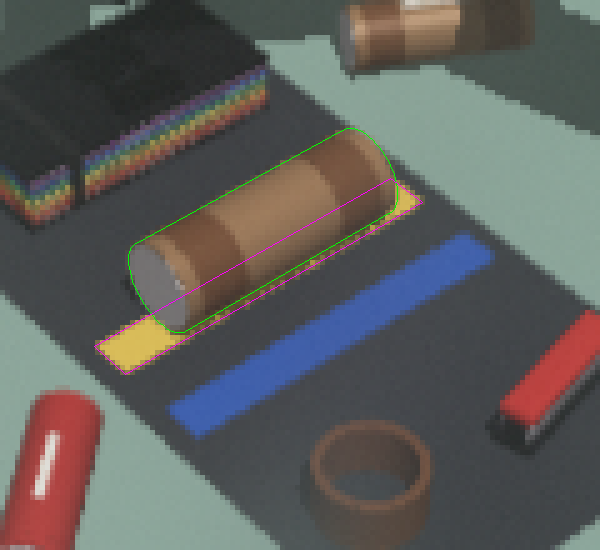

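Scene and top views both say 6.3 mm are left, and the tube is parallel to the stripe. I'll make one short stroke with 13 mm of finger travel.

```bash
python3 -m crank '[0,0.8,0,0,0,0, 0,0.8,0,0,0,0, 0,0.8,0,0,0,0, 0,0.8,0,0,0,0, 0,0.8,0,0,0,0, 0,0.13,0,0,0,0, 0.8,0,0,0,0,0, 0.8,0,0,0,0,0, 0.5,0,0,0,0,0, 0,0,0,0,0,0]'
python3 -m crank '[0.15,0,0,0,0,0, 0.1,0,0,0,0,0, 0.05,0,0,0,0,0, 0,0,0,0,0,0]'
```

```text
clock: 17.35
ee_pos: [570.4, -19.4, 91.3]
tool_rot: [-0.148, 1.572, 0.151]
contact_force: [-0.1, 0.1, -0.5]
width: 0.3
clock: 17.75
ee_pos: [573.8, -20.8, 83.4]
tool_rot: [-0.149, 1.564, 0.148]
contact_force: [-0.4, 0.6, 1.9]
width: 0.4
```

```bash
python3 -m crank '[0.03,0,0,0,0,0, 0,0.03,0,0,0,0, 0,0.05,0,0,0,0, 0,0.06,0,0,0,0, 0,0.06,0,0,0,0, 0,0.06,0,0,0,0, 0,0.04,0,0,0,0, 0,0.02,0,0,0,0, 0,0.01,0,0,0,0, 0,0,0,0,0,0]'
python3 -m crank '[-0.3,0,0,0,0,0, -0.5,0,0,0,0,0, -0.8,0,0,0,0,0, -0.8,0,0,0,0,0, 0,-0.9,0,0,0,0, 0,-0.9,0,0,0,0, 0,-0.9,0,0,0,0, 0,-0.9,0,0,0,0, 0,-0.9,0,0,0,0, 0,0,0,0,0,0]'
python3 - <<'E'
from h import *
for c in("scene","top"):cv2.imwrite(f"pics/{c}7.png",bot.camera(c)[:,:,::-1])
p=gfit(7,[569,-12,.19]);draw(7,p,"scene","d7")
p=gfit(7,[574,-6,.19],"top");draw(7,p,"top","d7t")
E
```

```text
clock: 18.75
ee_pos: [571.5, -8.0, 83.3]
tool_rot: [-0.15, 1.564, 0.148]
contact_force: [-4.2, -0.7, 10.9]
width: 0.5
clock: 19.75
ee_pos: [605.1, -188.9, 178.0]
tool_rot: [-0.147, 1.564, 0.144]
contact_force: [-0.3, -0.2, -0.2]
width: 0.3
7 scene [ 5.64199e+02 -1.31560e+01  1.92000e-01] score -113.5 across -2.2 along -7.2
7 top [ 6.05924e+02 -3.47500e+00  1.16000e-01] score -70.6 across -4.0 along 32.9
```

View pics/d7.png

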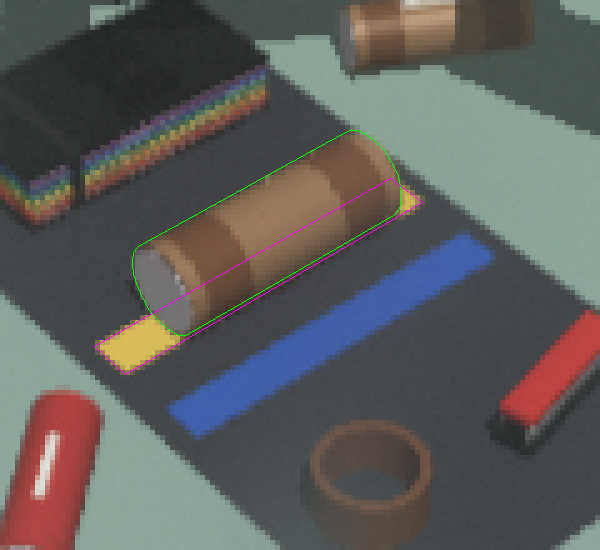

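View pics/d7t.png

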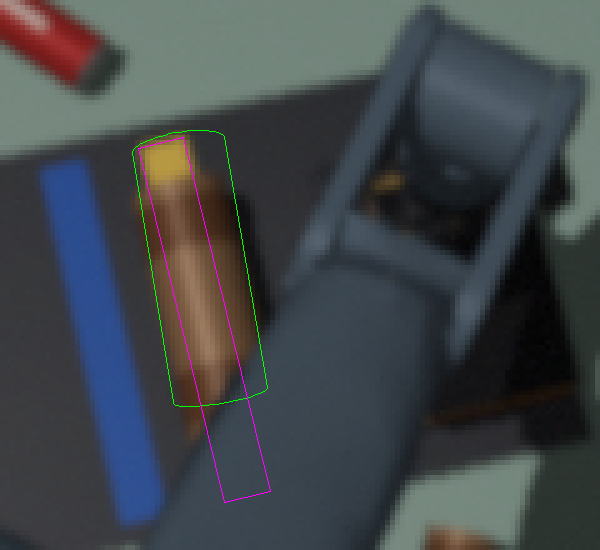

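Scene says about 2 mm short. I'll draw the arm back so the top camera can check this.

```bash
python3 -m crank '[0,0,-0.9,0,0,0, 0,0,-0.9,0,0,0, 0,0,-0.9,0,0,0, 0,0,-0.9,0,0,0, 0,0,-0.9,0,0,0, 0,0,-0.9,0,0,0, 0,0,0,0,0,0]'
python3 - <<'E'
from h import *
for c in("scene","top"):cv2.imwrite(f"pics/{c}8.png",bot.camera(c)[:,:,::-1])
p=gfit(8,[564,-13,.19]);draw(8,p,"scene","d8")
p=gfit(8,[572,-8,.19],"top");draw(8,p,"top","d8t")
E
```

```text
clock: 20.55
ee_pos: [389.5, -223.6, 176.9]
tool_rot: [-0.148, 1.567, 0.149]
contact_force: [1.1, -0.2, -0.0]
width: 0.8
8 scene [ 5.64343e+02 -1.29030e+01  1.93000e-01] score -112.8 across -2.0 along -7.0
8 top [ 5.66223e+02 -8.57200e+00  1.83000e-01] score -86.1 across -1.5 along -7.0
```

View pics/d8t.png

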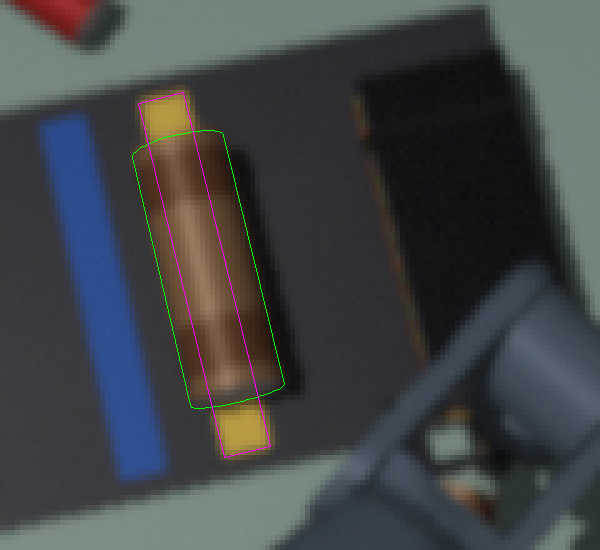

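```bash
python3 - <<'E'
from h import *
s=bot.read_state();print(s["clock"],s["contact_force"].round(1) if hasattr(s["contact_force"],"round") else s["contact_force"]);print(bot.job_done())
E
```

```text
20.65 [-0.5 -0.5  1.2]
the job is handed in; nothing more can be done
None
```

The tube lies at rest along the yellow stripe, about 2 mm short of its centre line, and I handed the job in at 20.65 s of the 64 s. I shut the gripper and rolled the large brown tube, the one beside the organiser, with five strokes along its top. I lifted the fingers clear of the crest between strokes. The highest contact force I read was about 20 N.

**Last check with the arm withdrawn:**
- **Across the stripe:** the tube is 2.0 mm short of the centre line in the scene view and 1.5 mm short in the top view. I left this uncorrected because it is about the size of the calibration error.
- **Parallel to the stripe:** within about 0.5°.
- **Along the stripe:** both views put the tube about 7 mm off the stripe's mid-length, with yellow showing at both ends. Rolling cannot change this.
- **Everything else:** nothing looked moved in the pictures, and the wrist read about zero force.

**Checks that failed or disagreed:**
- **Failed fits:** some fits made while the arm blocked the view, or with the tube's edge against yellow, were unusable. I discarded those.
- **Starting distance:** it came out at 111–117 mm depending on the method. I worked with 113 mm, which finger travel and the final views bore out.

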